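Index the decorating wheel to bring the mug under the stylus

ROBOT

A 6-joint arm with a two-finger parallel gripper is mounted at the origin on the work surface. World frame = base frame: x ahead of the robot, y to its left, z up, the work surface at z = 0. Lengths are in mm, angles in rad, forces in N, time in s.
With the tool pointing down it reaches from about 350 to 775 mm from the base axis. Payload 7.3 kg.
Tool frame: the origin (TCP) lies midway between the tips of the shut fingers; the grasp point (between the pads) lies 19 mm behind it; x points along the fingers, y is the direction in which the jaws open and shut, and the axes are right-handed (so a half turn about x gives the same grasp; the last joint's range is limited). The gripper opens to 92 mm and grips with 3 to 60 N. Pads are 19 mm wide; open, the fingers measure 130 mm over their backs; the gripper's body (75 mm by 190 mm) begins 47 mm behind the grasp point.
Start: joints at [-1.339, 0.342, 1.524, -0, 1.275, -0.146], TCP at [193.684, -487.991, 189.441] pointing down, gripper open.
Joint ranges: [-2.53, 2.53], [-0.77, 2.02], [0.04, 2.7], [-1, 4.14], [0.28, 2.66], [-3.11, 3.11]. Speed limits (rad/s): [2.57, 2.57, 3.14, 3.14, 3.14, 3.14].

INTERFACE

Orientations are given as [roll, pitch, yaw] about the fixed x, y, z axes, in that order (R = Rz(yaw) Ry(pitch) Rx(roll)).
In Python, from plant import bot gives the robot as it stands. The module is installed in compiled form; this text tells all that it offers.
- The arm moves only by the shell command python3 -m handwheel 'ROWS' [OPENING]. ROWS is JSON, a list that holds one entry, the list of rows, each a list of 4 numbers: the shift along the tool's x, y, z in cm, then the turn about the tool's x in rad. A call has 1 to 8 rows; each row shifts and turns the commanded pose from where the row before left it, along the tool's axes as they then stand; what a row does not reach is not made up. A row lasts 1/12 s, in which the tool goes at most 41.7 mm and 7.16 degrees, less where a joint would pass 70% of its speed; a pose out of reach is approached as far as the arm can. A call is refused whole if a number of a shift passes 4.17 or a number of a turn 0.125, either way. A call with a gripper value outside its range is refused whole. OPENING is the opening, from 0 (shut) to 1 (fully open), set as the call begins (- or left out, the last holds). The fingers move at their own pace and stop on an object; the grip force is fixed at half the most. Time passes only in rows, so rows that do not move let the fingers close. It gives the time, the measured TCP pose, the force and the opening at its end, in the units of the state.
- bot.get_obs(): the state, without advancing time (a new reading comes with each control period).
- bot.capture(name): name is "scene" or "top"; returns (picture, depth): 384x512x3 uint8, red, green, blue; 384x512 float32, mm along the optical axis (not along the pixel's ray), 0 where there is no reading.
- bot.camera_model(name): a dict with "fx", "fy", "cx", "cy" (pixels), "dist_coeffs" ([k1, k2, p1, p2, k3] as OpenCV has them; the pictures are not rectified), "position" and "rotation" of the camera in the world. Camera axes: x right, y down, z forward; pixel columns grow to the right and rows downward; lengths in mm; the calibration is good to about 2 mm. A picture is of the moment at which its call begins. camera_model takes no time and is no camera call.
- bot.close_job(): hands the job in, once; it reports no verdict.
Trained networks look in the newest picture that a camera, given by its name, has taken for a name from the list of things; names that differ only in an ending like _2 or _b are one class to them, and where a whole thing is asked for, a point or a joint stands for the part that bears it (a point fixed in the world has none). Each returns a list of dicts, best first, with "conf" (0 to 1); they miss things now and then, are a little off and sometimes report something else, mostly with a low value. They report only what shows in the picture. A call takes as long as a camera call. They do not tell look-alikes from the thing itself.
- bot.find_in(camera, label): "bbox" ([left, top, width, height] in pixels, round what is visible of it).
- bot.spot_point(camera, label): "point" ([column, row] in pixels: a listed point, or the origin of a listed thing).
The state is a dict: "time": time; "joint_positions": joint angles; "dq": joint speeds; "tau": joint torques, N m; "tool_pos": TCP position; "tcp_rot": TCP orientation; "contact_force": force on the tool from outside, world axes, zero at the start; "moment": the same for the moment, N m; "grip_width": finger opening in mm.
Only numpy, scipy, OpenCV 4.12 (cv2) and the standard library are available. Lean on these libraries where they do the work, as an engineer would, in place of code of your own. Each camera call takes 0.05 s, during which the arm holds its last target.

TASK

Press the decorating turntable's indexing plunger down by its cap and, keeping it pressed, turn the wheel by one notch, whichever way brings the mug under the fixed stylus; then let the plunger spring back up into that notch and move clear. Do not touch the mug or the bowl on the wheel, and leave the jar and the spatula where they are.

Things in the scene. Friction and masses are not known exactly. Their poses are not given: they have to be found in the camera images.
- cap_top (a point): Centre of the flat top of the plunger's cap, a black rubber disc of diameter 50 mm, 8 mm thick, its top 86 mm above the bench when released. The plunger is vertical, at the end of a short radial arm, 150 mm from the wheel's axis, and goes round with the wheel. Axes are the wheel's; the arm lies along its -x.
- plunger (a joint): Plunger travel in m, growing as the cap is pressed down: 0 up and locked in a notch, 0.014 at the lower stop. Spring: 3 N at 0, 8 N at the stop. Beyond about 0.009 its cross pin is clear below the index plate and the wheel turns freely (drag under 1 N at the cap: friction under a pressing fingertip carries it round). Let go in a notch it springs up; between notches it stays down at 0.008.
- wheel (a joint): Angle of the wheel in rad, counterclockwise seen from above, unlimited. It starts at about 0, locked in a notch. The fixed index plate under the wheel has 8 notches, 45 degrees (0.785 rad) apart; each is 14 mm wide for the 8 mm pin, so it locks within about 0.025 rad of a multiple of 0.785.
- wheel_top (a point): Point on the wheel's vertical axis, in its top surface, 66 mm above the bench. The wheel is a bare aluminium disc of diameter 220 mm; the steel index plate, diameter about 257 mm, lies just beneath it.
- stylus_tip (a point): Tip of the fixed wooden stylus, pointing down at 175 mm above the bench and 70 mm from the wheel's axis, on the side opposite the plunger at wheel angle 0. It is held by a bar from a steel post 195 mm from the axis on that same side; the post is 264 mm tall.
- mug: Mug of unglazed pottery with one handle, diameter 64 mm, 85 mm tall; origin at the centre of its underside, the handle towards its +y. Stands loose on the wheel 70 mm from the axis, 45 degrees to one side or the other of the stylus. Must not be touched.
- bowl: Low bowl of the same pottery, diameter 76 mm, 45 mm tall; origin at the centre of its underside. Stands loose on the wheel 45 degrees to the other side of the stylus. Must not be touched.
- jar: Loose clear jar with a white cap, diameter 68 mm, 90 mm tall, on the bench right of the turntable; origin at the centre of its underside. To be left alone.
- spatula: Loose spatula lying flat on the bench left of the turntable, its length along its x axis. To be left alone.
There are look-alikes about, which are no part of the job. Leave any blue or yellow look-alike of the bowl alone.

How it is judged:
By the outcome, as a careful person would: the job done as asked, in the order asked, and still so for the second after the job is handed in, with the robot touching nothing.
It also fails if it takes over 38 s, if anything falls off the work surface, if the arm or the gripper's body presses on something with over 40 N, if the wrist force passes 120 N, or if a joint passes its speed limit or range.

## Working session

There is one attempt and no reset: what is moved stays moved. The work goes in short steps, Python scripts to look and compute and a shell command to move; the robot and the scene stay as the last step left them, time stands still between calls to the robot, and variables do not carry over. Pictures are saved under pics/ and viewed, and the job is handed in when it is done.

```bash
mkdir -p pics; python3 - <<'E'
from plant import bot
import cv2,numpy as np
o=bot.get_obs()
for k,v in o.items(): print(k,np.round(v,3))
for c in ("scene","top"):
    p,d=bot.capture(c); cv2.imwrite(f"pics/{c}1.png",p[:,:,::-1]); np.save(f"{c}_d.npy",d)
    m=bot.camera_model(c); print(c,m)
    for l in ("cap_top","wheel_top","stylus_tip","mug","bowl","jar","spatula"):
        print(l,[(np.round(r["point"]).tolist(),round(r["conf"],2)) for r in bot.spot_point(c,l)][:3])
print(bot.get_obs()["time"])
E
```

```text
time 0.0
joint_positions [-1.339  0.343  1.525 -0.     1.275 -0.146]
dq [-0.    -0.001  0.002 -0.    -0.002 -0.001]
tau [-1.0000e-03 -4.3124e+01 -2.4422e+01  7.2000e-02  5.6000e-02 -0.0000e+00]
tool_pos [ 193.58  -487.493  188.719]
tcp_rot [-1.714  1.569  1.805]
contact_force [ 0.443 -0.494  0.749]
moment [-0.012  0.045  0.021]
grip_width 91.514
scene {'fx': 443.95416613353507, 'fy': 443.95416613353507, 'cx': 260.77101221029335, 'cy': 186.0024540630652, 'dist_coeffs': array([-0.10749942,  0.        ,  0.        ,  0.        ,  0.        ]), 'position': array([1707.4811007 , -582.68140519, 1015.26599998]), 'rotation': array([-2.20125676, -0.01244173,  1.09070273])}
cap_top [([204.0, 186.0], 0.51)]
wheel_top [([233.0, 203.0], 0.58)]
stylus_tip [([243.0, 184.0], 0.82), ([342.0, 163.0], 0.3)]
mug [([234.0, 217.0], 0.9)]
bowl [([255.0, 205.0], 0.86), ([290.0, 202.0], 0.83), ([310.0, 243.0], 0.76)]
jar [([149.0, 230.0], 0.73)]
spatula [([341.0, 165.0], 0.72)]
top {'fx': 373.07114794266516, 'fy': 373.07114794266516, 'cx': 256.07667932978643, 'cy': 191.11489066762184, 'dist_coeffs': array([-0.03870324,  0.        ,  0.        ,  0.        ,  0.        ]), 'position': array([ 495.72785461,   -5.2301462 , 1307.79402325]), 'rotation': array([-3.02725261,  0.01235189, -1.57514261])}
cap_top [([306.0, 241.0], 0.57)]
wheel_top [([292.0, 201.0], 0.78), ([300.0, 177.0], 0.23)]
stylus_tip [([286.0, 180.0], 0.96), ([137.0, 231.0], 0.19)]
mug [([299.0, 182.0], 0.78), ([282.0, 176.0], 0.3)]
bowl [([273.0, 188.0], 0.67), ([239.0, 141.0], 0.6), ([228.0, 193.0], 0.57)]
jar [([284.0, 175.0], 0.37)]
spatula [([137.0, 232.0], 0.83)]
0.8
```

View pics/scene1.png

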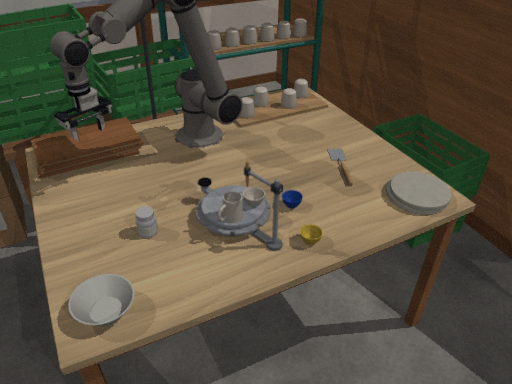

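View pics/top1.png

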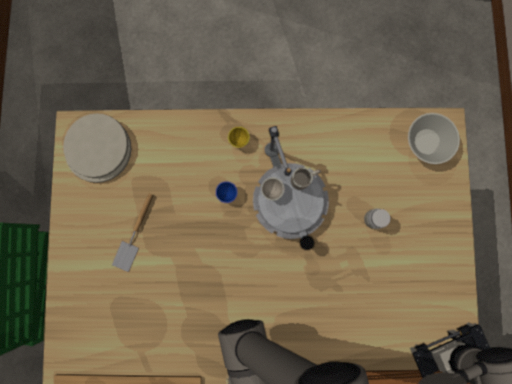

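```bash
cat > h.py <<'E'
import numpy as np,cv2
from scipy.spatial.transform import Rotation as Ro
from plant import bot
def Rm(m):
    r=np.asarray(m["rotation"]); return r if r.shape==(3,3) else Ro.from_euler("xyz",r).as_matrix()
def ray(c,uv):
    m=bot.camera_model(c);K=np.array([[m["fx"],0,m["cx"]],[0,m["fy"],m["cy"]],[0,0,1]])
    n=cv2.undistortPoints(np.array([[uv]],float),K,np.array(m["dist_coeffs"]))[0,0]
    return np.array(m["position"]),Rm(m)@np.array([n[0],n[1],1])
def atz(c,uv,z):
    p,r=ray(c,uv); return p+r*(z-p[2])/r[2]
def dep(c,uv,d):
    p,r=ray(c,uv); return p+r*d
def tri(u1,u2):
    p,a=ray("scene",u1);q,b=ray("top",u2)
    s=np.linalg.lstsq(np.c_[a,-b],q-p,rcond=None)[0]
    A=p+a*s[0];B=q+b*s[1];return (A+B)/2,np.linalg.norm(A-B)
def proj(c,P):
    m=bot.camera_model(c);K=np.array([[m["fx"],0,m["cx"]],[0,m["fy"],m["cy"]],[0,0,1]])
    R=Rm(m).T;t=-R@np.array(m["position"])
    return cv2.projectPoints(np.atleast_2d(P).astype(float),cv2.Rodrigues(R)[0],t,K,np.array(m["dist_coeffs"]))[0][:,0]
E
python3 - <<'E'
from h import *
np.set_printoptions(precision=1,suppress=True)
for n,a,b,z in (("cap",(204,186),(306,241),86),("wheel",(233,203),(292,201),66),("sty",(243,184),(286,180),175),("mug",(234,217),(299,182),66),("bowl",(255,205),(273,188),66)):
    print(n,tri(a,b),atz("scene",a,z),atz("top",b,z))
for c in("scene","top"):
    print(proj(c,[193.6,-487.5,188.7]))
    i=cv2.imread(f"pics/{c}1.png"); x,y=(140,100) if c=="scene" else (210,110)
    cv2.imwrite(f"pics/{c}1z.png",cv2.resize(i[y:y+150,x:x+200],None,fx=4,fy=4,interpolation=cv2.INTER_CUBIC))
E
```

```text
cap (array([ 471.3, -155.5,   68.5]), np.float64(2.752617120466819)) [ 493.4 -164.5   86. ] [ 472.2 -152.1   86. ]
wheel (array([ 605.7, -107. ,   68.4]), np.float64(6.702665688367439)) [ 604.5 -102.9   66. ] [ 604.5 -110.3   66. ]
sty (array([658.3, -86.1, 176.2]), np.float64(5.504756061834482)) [655.7 -87.9 175. ] [659.6 -83.7 175. ]
mug (array([ 669.9, -132.4,   63.5]), np.float64(5.699496551158102)) [ 674.  -131.1   66. ] [ 668.4 -134.8   66. ]
bowl (array([649.7, -44.4,  68.4]), np.float64(6.3187193582029755)) [648.3 -40.1  66. ] [648.6 -47.3  66. ]
[[ 90.7 143.5]]
[[426.7 337. ]]
```

View zooms.

The scene view shows the cap at about (204,183), the mug at (233,205) and the bowl at (254,198). The top view shows the cap at (306,242), the mug at (302,178) and the bowl at (273,188). The post stands at the far side of the wheel.

View pics/scene1z.png

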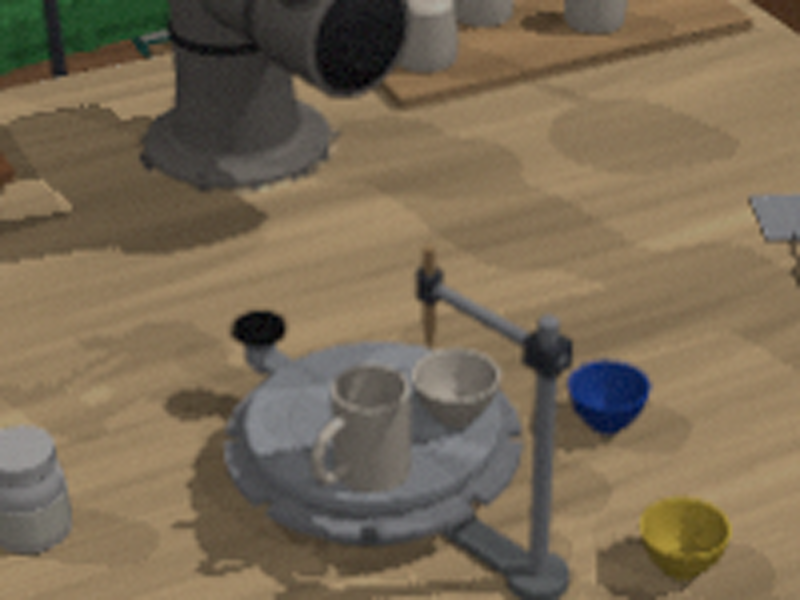

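View pics/top1z.png

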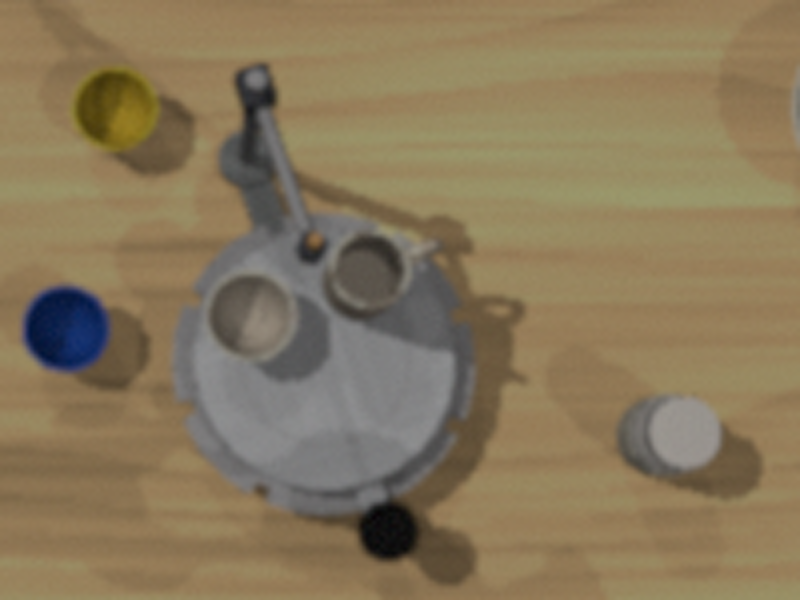

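```bash
python3 - <<'E'
from h import *
np.set_printoptions(precision=1,suppress=True)
for c,box in(("scene",(180,165,230,205)),("top",(290,225,320,258))):
    i=cv2.imread(f"pics/{c}1.png").max(2); d=np.load(f"{c}_d.npy")
    x0,y0,x1,y1=box; ys,xs=np.nonzero(i[y0:y1,x0:x1]<45); ys+=y0;xs+=x0
    print(c,len(xs),xs.mean(),ys.mean(),xs.min(),xs.max(),ys.min(),ys.max())
    P=np.array([dep(c,(x,y),d[y,x]) for x,y in zip(xs,ys) if d[y,x]>0])
    print(np.percentile(P,[5,25,50,75,95],axis=0))
    T=P[abs(P[:,2]-86)<8]; print(len(T),T.mean(0),(T.min(0)+T.max(0))/2)
# wheel disc from top depth
d=np.load("top_d.npy");P=np.array([dep("top",(x,y),d[y,x]) for y in range(150,250) for x in range(240,345) if d[y,x]>0])
for lo,hi in((58,75),(50,58)):
  W=P[(P[:,2]>lo)&(P[:,2]<hi)]; (c,r)=cv2.minEnclosingCircle(W[:,:2].astype(np.float32)); print(len(W),c,r,np.median(W[:,2]))
E
```

```text
scene 88 204.36363636363637 181.92045454545453 198 210 178 186
[[ 449.2 -172.    82. ]
 [ 459.7 -163.    84.3]
 [ 469.6 -154.3   85.2]
 [ 479.6 -144.7   86.6]
 [ 488.8 -135.4   88.8]]
88 [ 470.  -153.9   85.5] [ 468.8 -154.4   85.5]
top 150 306.7133333333333 242.14 300 313 236 248
[[ 452.7 -172.    81.6]
 [ 459.4 -164.6   83.7]
 [ 468.9 -155.    85.3]
 [ 478.5 -145.3   87. ]
 [ 485.1 -135.8   89.4]]
148 [ 468.5 -154.4   85.4] [ 468.9 -154.    85.8]Traceback (most recent call last):
  File "<stdin>", line 11, in <module>
  File "h.py", line 13, in dep
    p,r=ray(c,uv); return p+r*d
        ~~~^^^^^^
  File "h.py", line 7, in ray
    m=bot.camera_model(c);K=np.array([[m["fx"],0,m["cx"]],[0,m["fy"],m["cy"]],[0,0,1]])
ValueError: time passes only in moves, steps and waits
```

```bash
python3 - <<'E'
s=open('h.py').read()
s=s.replace("def Rm(m)","_c={}\ndef cm(c):\n    if c not in _c:_c[c]=bot.camera_model(c)\n    return _c[c]\ndef Rm(m)").replace("m=bot.camera_model(c);","m=cm(c);")
open('h.py','w').write(s)
E
cat > w.py <<'E'
from h import *
from scipy.optimize import least_squares
np.set_printoptions(precision=1,suppress=True)
d=np.load("top_d.npy");U=[(x,y) for y in range(140,260) for x in range(235,350) if d[y,x]>0];P=np.array([dep("top",u,d[u[1],u[0]]) for u in U])
print(np.histogram(P[:,2],bins=range(-10,110,6)))
for lo in (35,):
  W=P[(P[:,2]>lo)&(P[:,2]<76)]
  # boundary: by angle bins, 
  c=np.array([606,-107.])
  for _ in range(5):
    a=np.arctan2(*(W[:,:2]-c).T[::-1]);r=np.linalg.norm(W[:,:2]-c,axis=1)
    B=[]
    for k in range(72):
        m=(abs(a-(-np.pi+(k+.5)*np.pi/36))<np.pi/72)&(r<135)
        if m.any(): B.append(W[m][r[m].argmax()][:2])
    B=np.array(B); s=least_squares(lambda p:np.linalg.norm(B-p[:2],axis=1)-p[2],[*c,128],loss="soft_l1",f_scale=2); c=s.x[:2]
  print(lo,s.x,len(B))
E
python3 w.py
```

```text
(array([ 882, 6449, 1464,  161,   59,   14,    5,   27,  547,  385,   21,
        246, 1951,  559,   91,  175,  131,   50,   44]), array([-10,  -4,   2,   8,  14,  20,  26,  32,  38,  44,  50,  56,  62,
        68,  74,  80,  86,  92,  98, 104]))
35 [ 608.5 -106.7  126.9] 72
```

The plunger is on the robot's side of the wheel and the stylus is opposite it. The mug is clockwise of the stylus and the bowl is counterclockwise, so the wheel must turn counterclockwise by 45 degrees.

```bash
cat >> h.py <<'E'
C=np.array([608.5,-106.7]);CAP=np.array([468.7,-154.2])
def rel(target,o=None):
    o=o or bot.get_obs();R=Ro.from_euler("xyz",o["tcp_rot"]).as_matrix()
    print("pos",np.round(o["tool_pos"],1),"F",np.round(o["contact_force"],1),"t",round(o["time"],2),"w",round(o["grip_width"],1),"q6",np.round(o["joint_positions"],2))
    print("R",np.round(R,3).tolist()); print("tool shift cm",np.round(R.T@(np.array(target)-o["tool_pos"])/10,3)); return R
E
python3 - <<'E'
from h import *
rel([*CAP,188.7])
v=CAP-C;print(np.hypot(*v),np.degrees(np.arctan2(v[1],v[0])))
for k in range(2): print(atz("top",(378,219),45))
E
```

```text
pos [ 193.7 -488.   189.5] F [-0.  -0.8 -1.1] t 0.8 w 92.0 q6 [-1.34  0.34  1.52  0.    1.28 -0.15]
R [[0.0, 0.369, -0.929], [-0.0, -0.929, -0.369], [-1.0, 0.0, -0.0]]
tool shift cm [  0.074 -20.882 -37.875]
147.64921266298714 -161.23372352599105
[ 543.5953072  -401.90941544   45.        ]
[ 543.5953072  -401.90941544   45.        ]
```

```bash
python3 -m handwheel '[[[0,-1.7,-3.1,0],[0,-1.7,-3.1,0],[0,-1.7,-3.1,0],[0,-1.7,-3.1,0],[0,-1.7,-3.1,0],[0,-1.7,-3.1,0],[0,-1.7,-3.1,0],[0,-1.7,-3.1,0]]]' 0; python3 - <<'E'
from h import *
rel([*CAP,110])
E
```

```text
time: 1.47
tool_pos: [374.9, -268.7, 189.6]
tcp_rot: [1.876, 1.57, -0.888]
contact_force: [-0.1, -0.4, -0.5]
grip_width: 43.2
pos [ 374.9 -268.7  189.6] F [-0.1 -0.4 -0.5] t 1.47 w 43.2 q6 [-0.79  0.22  1.69 -0.    1.23  0.41]
R [[0.0, 0.369, -0.93], [-0.001, -0.93, -0.369], [-1.0, 0.001, -0.0]]
tool shift cm [  7.963  -7.189 -12.94 ]
```

```bash
python3 -m handwheel '[[[0,-1.8,-3.2,0],[0,-1.8,-3.2,0],[0.5,-1.8,-3.2,0],[1.5,-1.8,-3.3,0],[2,0,0,0.026],[2,0,0,0.026],[1.5,0,0,0],[0,0,0,0]]]' 0; python3 - <<'E'
from h import *
rel([*CAP,86])
p,d=bot.capture("scene");cv2.imwrite("pics/s2.png",cv2.resize(p[100:250,140:340,::-1],None,fx=4,fy=4,interpolation=cv2.INTER_CUBIC))
p,d=bot.capture("top");cv2.imwrite("pics/t2.png",cv2.resize(p[150:300,210:410,::-1],None,fx=4,fy=4,interpolation=cv2.INTER_CUBIC))
E
```

```text
time: 2.13
tool_pos: [465.6, -154.3, 111.6]
tcp_rot: [-0.781, 1.565, 2.687]
contact_force: [-0.3, 0.8, -0.0]
grip_width: 0.3
pos [ 465.6 -154.3  111.6] F [-0.3  0.8 -0. ] t 2.13 w 0.3 q6 [-0.48  0.36  1.73 -0.    1.06  0.77]
R [[-0.005, 0.321, -0.947], [0.003, -0.947, -0.321], [-1.0, -0.004, 0.004]]
tool shift cm [ 2.562  0.101 -0.303]
```

View pics/s2.png

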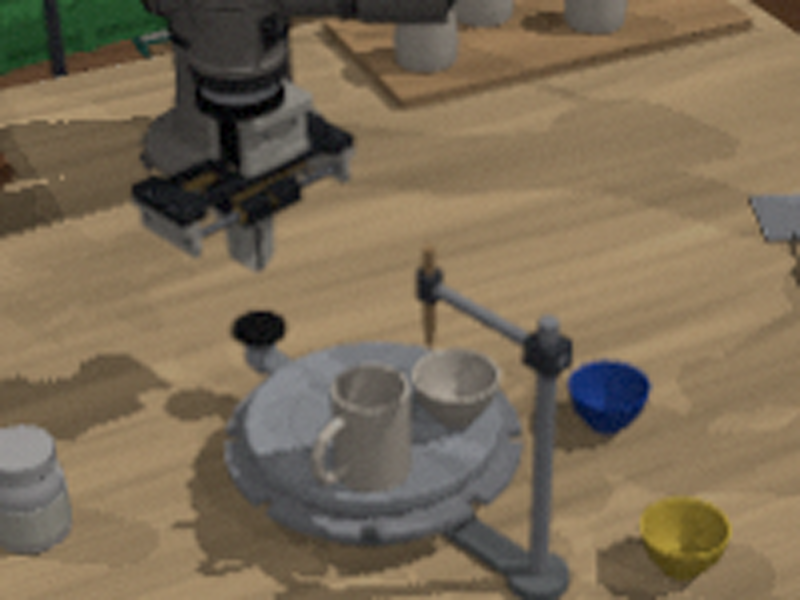

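View pics/t2.png

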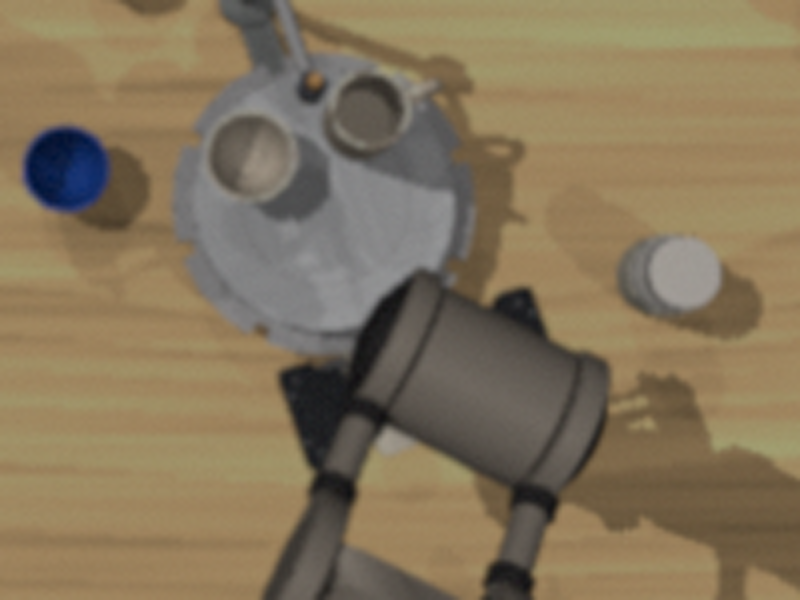

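The picture shows the shut fingertips at zoom (258,265), straight above the cap at (258,328). Nothing else is near.

```bash
python3 -m handwheel '[[[1,0.1,-0.2,0],[1,0,0,0],[0.3,0,0,0],[0.2,0,0,0],[0,0,0,0]]]'; python3 - <<'E'
from h import *
rel([*CAP,86])
E
```

```text
time: 2.65
tool_pos: [469.7, -156.1, 89.5]
tcp_rot: [2.159, 1.57, -0.657]
contact_force: [-0.1, -0.5, 0.6]
grip_width: 0.3
pos [ 469.7 -156.1   89.5] F [-0.1 -0.5  0.6] t 2.65 w 0.3 q6 [-0.48  0.4   1.75 -0.    1.    0.77]
R [[0.0, 0.32, -0.947], [-0.0, -0.947, -0.32], [-1.0, 0.0, -0.0]]
tool shift cm [ 0.351 -0.213  0.034]
```

```bash
python3 -m handwheel '[[[0.2,-0.2,0,0],[0.2,0,0,0],[0.2,0,0,0],[0,0,0,0]]]'; python3 -m handwheel '[[[0.2,0,0,0],[0.2,0,0,0],[0,0,0,0]]]';python3 -m handwheel '[[[0.2,0,0,0],[0.2,0,0,0],[0,0,0,0]]]'; python3 - <<'E'
from h import *
rel([*CAP,73])
E
```

```text
time: 2.98
tool_pos: [468.8, -153.9, 83.2]
tcp_rot: [-0.553, 1.571, 2.915]
contact_force: [0.5, 0.4, -0.1]
grip_width: 0.8
time: 3.23
tool_pos: [468.8, -153.9, 79.0]
tcp_rot: [-0.614, 1.57, 2.853]
contact_force: [0.1, 0.7, -0.8]
grip_width: 0.3
time: 3.48
tool_pos: [468.7, -153.9, 75.0]
tcp_rot: [-0.695, 1.57, 2.773]
contact_force: [0.1, 0.3, 0.2]
grip_width: 0.4
pos [ 468.7 -153.9   75. ] F [0.1 0.3 0.2] t 3.48 w 0.4 q6 [-0.47  0.41  1.77 -0.    0.96  0.77]
R [[-0.001, 0.32, -0.947], [0.0, -0.947, -0.32], [-1.0, -0.0, 0.001]]
tool shift cm [0.198 0.029 0.011]
```

No force has shown up at z = 75, where the cap should already be pressed 11 mm. I'll look before going further.

```bash
python3 - <<'E'
from h import *
p,d=bot.capture("scene");cv2.imwrite("pics/s3.png",cv2.resize(p[130:230,150:280,::-1],None,fx=6,fy=6,interpolation=cv2.INTER_CUBIC))
p,d2=bot.capture("top");cv2.imwrite("pics/t3.png",cv2.resize(p[200:270,250:350,::-1],None,fx=6,fy=6,interpolation=cv2.INTER_CUBIC))
print(np.round(proj("scene",[[468.7,-153.9,75],[468.7,-153.9,86]]),1),bot.get_obs()["contact_force"],bot.get_obs()["tool_pos"])
E
```

```text
[[204.4 184.1]
 [204.2 181.6]] [0.47431727 0.13197266 1.46206138] [ 468.89241921 -153.99512545   75.31358319]
```

View pics/s3.png

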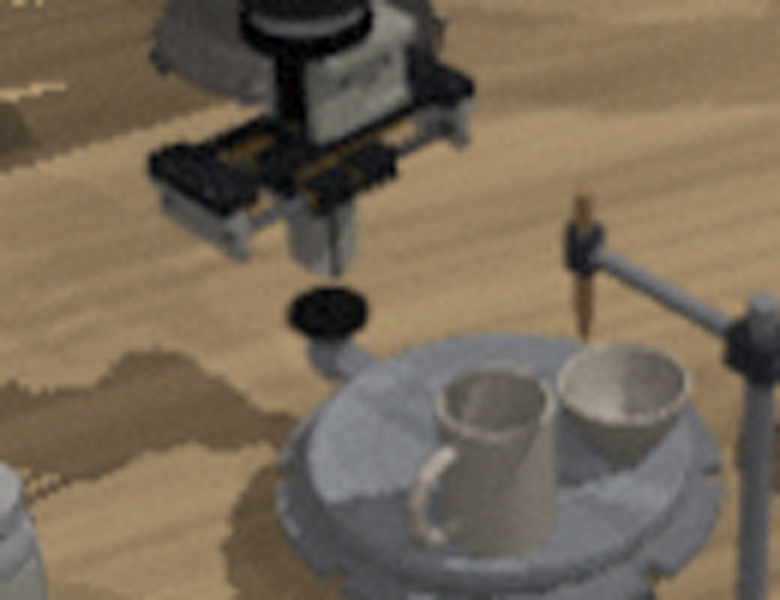

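View pics/t3.png

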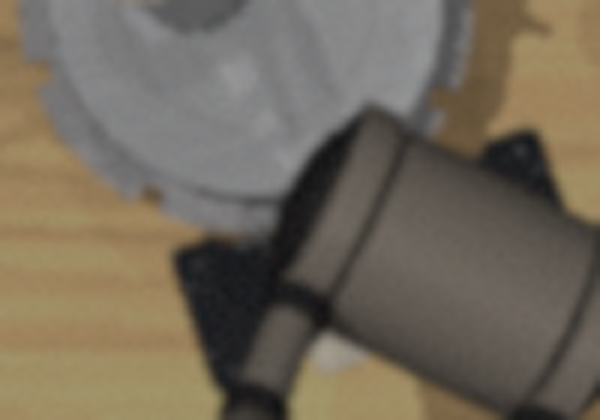

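```bash
python3 - <<'E'
from h import *
np.set_printoptions(precision=0,suppress=True,linewidth=200)
o=bot.get_obs();print(np.round(o["joint_positions"],3))
p,d=bot.capture("scene");np.save("s4.npy",d)
for y in range(160,192,2):
    print(y,[(x,dep("scene",(x,y),d[y,x]).round(0).tolist(),int(p[y,x].mean())) for x in (200,204,206)])
p,d=bot.capture("top");np.save("t4.npy",d)
for y in range(240,268,3):
    print(y,[(x,dep("top",(x,y),d[y,x]).round(0).tolist(),int(p[y,x].mean())) for x in (302,306,310)])
E
```

```text
[-0.  0.  2. -0.  1.  1.]
160 [(200, [502.0, -175.0, 203.0], 24), (204, [503.0, -161.0, 200.0], 32), (206, [507.0, -155.0, 201.0], 27)]
162 [(200, [502.0, -175.0, 196.0], 61), (204, [504.0, -162.0, 193.0], 15), (206, [508.0, -156.0, 193.0], 24)]
164 [(200, [505.0, -177.0, 189.0], 61), (204, [508.0, -164.0, 188.0], 22), (206, [502.0, -154.0, 181.0], 55)]
166 [(200, [483.0, -170.0, 166.0], 73), (204, [481.0, -155.0, 161.0], 55), (206, [475.0, -145.0, 155.0], 71)]
168 [(200, [480.0, -169.0, 156.0], 70), (204, [480.0, -155.0, 152.0], 73), (206, [479.0, -147.0, 149.0], 68)]
170 [(200, [478.0, -169.0, 147.0], 72), (204, [480.0, -155.0, 143.0], 74), (206, [477.0, -147.0, 139.0], 86)]
172 [(200, [476.0, -169.0, 137.0], 79), (204, [480.0, -156.0, 136.0], 96), (206, [474.0, -147.0, 129.0], 79)]
174 [(200, [479.0, -171.0, 131.0], 105), (204, [478.0, -156.0, 125.0], 109), (206, [475.0, -147.0, 121.0], 82)]
176 [(200, [309.0, -114.0, -1.0], 125), (204, [481.0, -158.0, 120.0], 119), (206, [1707.0, -583.0, 1015.0], 101)]
178 [(200, [322.0, -120.0, -1.0], 98), (204, [447.0, -146.0, 86.0], 16), (206,
[... 1065 characters left out ...]
.0], 69), (310, [462.0, -115.0, 468.0], 87)]
252 [(302, [455.0, -97.0, 471.0], 28), (306, [455.0, -107.0, 457.0], 54), (310, [455.0, -115.0, 461.0], 77)]
255 [(302, [449.0, -97.0, 469.0], 50), (306, [447.0, -109.0, 439.0], 62), (310, [448.0, -117.0, 449.0], 64)]
258 [(302, [430.0, -117.0, 279.0], 130), (306, [430.0, -128.0, 279.0], 143), (310, [430.0, -139.0, 278.0], 104)]
261 [(302, [402.0, -147.0, 0.0], 137), (306, [402.0, -161.0, 1.0], 136), (310, [402.0, -175.0, -0.0], 132)]
264 [(302, [391.0, -148.0, -3.0], 137), (306, [392.0, -160.0, 7.0], 133), (310, [392.0, -174.0, 6.0], 133)]
267 [(302, [382.0, -147.0, -0.0], 136), (306, [381.0, -161.0, -1.0], 133), (310, [381.0, -174.0, 1.0], 133)]
```

The fingertips show at scene (205,176), where the depth puts their ends at z ≈ 115. The reported TCP is z = 75, so it reads about 40 mm low in height, while x and y agree. The cap is untouched with its top at 86. I'll descend carefully, going by force and image.

```bash
python3 -m handwheel '[[[0.5,0,0,0],[0.5,0,0,0],[0.5,0,0,0],[0.3,0,0,0],[0,0,0,0]]]'; python3 -m handwheel '[[[0.3,0,0,0],[0.1,0,0,0],[0,0,0,0]]]';python3 - <<'E'
from h import *
p,d=bot.capture("scene");cv2.imwrite("pics/s5.png",cv2.resize(p[130:230,150:280,::-1],None,fx=6,fy=6,interpolation=cv2.INTER_CUBIC))
np.set_printoptions(suppress=True)
for y in range(168,190,1):
    print(y,[(x,dep("scene",(x,y),d[y,x]).round(0).tolist(),int(p[y,x].mean())) for x in (202,204,205)])
rel([*CAP,75])
E
```

```text
time: 4.1
tool_pos: [468.3, -153.7, 56.4]
tcp_rot: [-0.756, 1.569, 2.712]
contact_force: [-0.2, 0.0, -0.3]
grip_width: 0.5
time: 4.35
tool_pos: [468.9, -154.0, 53.2]
tcp_rot: [-0.67, 1.57, 2.797]
contact_force: [-0.4, 0.7, 0.6]
grip_width: 0.4
168 [(202, [510.0, -172.0, 175.0], 42), (204, [511.0, -165.0, 173.0], 16), (205, [505.0, -160.0, 169.0], 19)]
169 [(202, [511.0, -173.0, 171.0], 43), (204, [507.0, -165.0, 167.0], 14), (205, [507.0, -161.0, 165.0], 19)]
170 [(202, [509.0, -173.0, 166.0], 36), (204, [511.0, -166.0, 166.0], 30), (205, [508.0, -162.0, 163.0], 32)]
171 [(202, [506.0, -172.0, 160.0], 54), (204, [480.0, -155.0, 139.0], 61), (205, [477.0, -151.0, 136.0], 40)]
172 [(202, [487.0, -166.0, 143.0], 78), (204, [477.0, -155.0, 133.0], 80), (205, [473.0, -150.0, 129.0], 51)]
173 [(202, [482.0, -164.0, 135.0], 85), (204, [474.0, -154.0, 127.0], 81), (205, [475.0, -151.0, 126.0], 54)]
174 [(202, [485.0, -166.0, 133.0], 82), (204, [480.0, -156.0, 127.0], 81), (205, [480.0, -153.0, 126.0], 54)]
175 [(202, [484.0, -165.0, 128.0], 81), (204, [477.0, -156.0, 121.0], 79), (205, [483.
[... 1040 characters left out ...]
), (204, [489.0, -163.0, 87.0], 7), (205, [488.0, -159.0, 85.0], 18)]
186 [(202, [481.0, -168.0, 79.0], 40), (204, [486.0, -162.0, 80.0], 32), (205, [490.0, -160.0, 82.0], 33)]
187 [(202, [458.0, -160.0, 57.0], 66), (204, [468.0, -156.0, 63.0], 58), (205, [473.0, -154.0, 65.0], 56)]
188 [(202, [470.0, -165.0, 62.0], 80), (204, [479.0, -160.0, 66.0], 77), (205, [480.0, -157.0, 66.0], 71)]
189 [(202, [473.0, -166.0, 59.0], 80), (204, [483.0, -162.0, 65.0], 82), (205, [476.0, -156.0, 59.0], 79)]
pos [ 468.9 -154.    53.4] F [ 0.5 -0.2  0.1] t 4.4 w 0.5 q6 [-0.47  0.44  1.79 -0.    0.9   0.77]
R [[-0.0, 0.32, -0.947], [-0.0, -0.947, -0.32], [-1.0, -0.0, 0.0]]
tool shift cm [-2.165  0.011  0.029]
```

View pics/s5.png

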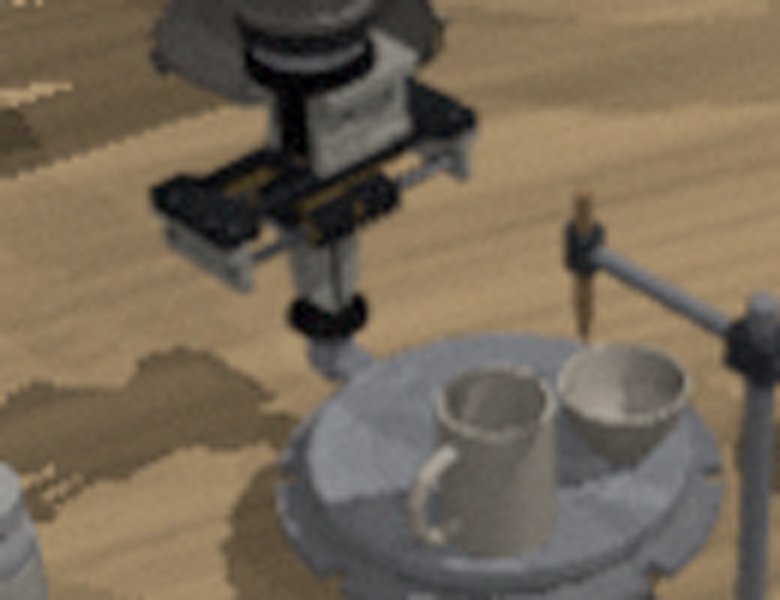

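The fingers are now just above the cap's centre, with tips at zoom (332,305), about 6 mm of gap. I'll feel down in 2 mm steps.

```bash
for i in 1; do python3 -m handwheel '[[[0.2,0,0,0],[0.2,0,0,0],[0,0,0,0]]]'; done; python3 -m handwheel '[[[0.2,0,0,0],[0,0,0,0]]]'; python3 -m handwheel '[[[0.2,0,0,0],[0,0,0,0]]]'
```

```text
time: 4.65
tool_pos: [468.8, -153.9, 49.1]
tcp_rot: [-0.626, 1.57, 2.841]
contact_force: [0.3, 0.2, -0.2]
grip_width: 0.2
time: 4.82
tool_pos: [468.9, -154.0, 47.3]
tcp_rot: [1.319, 1.571, -1.497]
contact_force: [-0.6, 0.2, 2.1]
grip_width: 0.1
time: 4.98
tool_pos: [469.0, -154.1, 45.4]
tcp_rot: [1.861, 1.57, -0.954]
contact_force: [-0.7, -0.6, 3.8]
grip_width: 0.7
```

```bash
python3 -m handwheel '[[[0.3,0,0,0],[0,0,0,0]]]'; python3 -m handwheel '[[[0.3,0,0,0],[0,0,0,0]]]'; python3 -m handwheel '[[[0.3,0,0,0],[0,0,0,0]]]'; python3 -m handwheel '[[[0,0,0,0],[0,0,0,0]]]'
```

```text
time: 5.15
tool_pos: [469.1, -154.1, 42.2]
tcp_rot: [2.193, 1.57, -0.623]
contact_force: [-0.6, -0.4, 3.5]
grip_width: 0.2
time: 5.32
tool_pos: [469.1, -154.1, 39.3]
tcp_rot: [2.175, 1.57, -0.641]
contact_force: [-1.3, -0.7, 5.5]
grip_width: 0.2
time: 5.48
tool_pos: [469.1, -154.2, 36.5]
tcp_rot: [2.089, 1.57, -0.727]
contact_force: [-1.5, -1.0, 6.3]
grip_width: 0.4
time: 5.65
tool_pos: [469.1, -154.2, 36.8]
tcp_rot: [2.06, 1.57, -0.755]
contact_force: [-2.8, -0.0, 5.8]
grip_width: 0.1
```

```bash
python3 -m handwheel '[[[0.1,0,0,0],[0,0,0,0]]]'; python3 -m handwheel '[[[0.1,0,0,0],[0,0,0,0]]]';  python3 - <<'E'
from h import *
print(np.mean([bot.get_obs()["contact_force"] for _ in range(5)],axis=0))
p,d=bot.capture("scene");cv2.imwrite("pics/s6.png",cv2.resize(p[150:220,180:260,::-1],None,fx=8,fy=8,interpolation=cv2.INTER_CUBIC))
rel([*CAP,35])
E
```

```text
time: 5.82
tool_pos: [469.1, -154.2, 35.7]
tcp_rot: [2.099, 1.57, -0.717]
contact_force: [-2.0, -0.0, 7.1]
grip_width: 0.3
time: 5.98
tool_pos: [469.2, -154.3, 35.0]
tcp_rot: [1.996, 1.57, -0.82]
contact_force: [-2.5, -0.6, 6.8]
grip_width: 0.4
[-2.52686792 -0.59622271  6.84202295]
pos [ 469.2 -154.3   34.9] F [-2.  -0.   7.6] t 6.03 w 0.3 q6 [-0.47  0.47  1.81 -0.    0.86  0.77]
R [[0.001, 0.32, -0.947], [-0.001, -0.947, -0.32], [-1.0, 0.001, -0.0]]
tool shift cm [-0.007 -0.022  0.041]
```

View pics/s6.png

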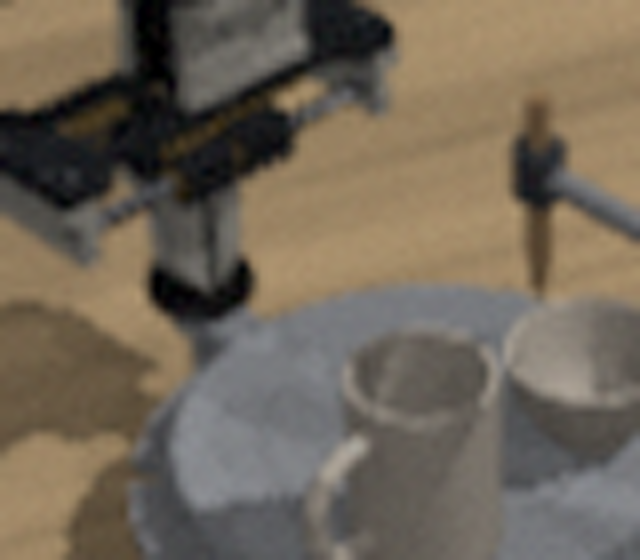

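The cap is pressed about 12.5 mm (force 7 N), with the fingertips at its centre. I'll start the counterclockwise arc (tool +y, turn negative).

```bash
python3 -m handwheel '[[[0,0.37,-0.005,-0.0245],[0,0.73,-0.018,-0.049],[0,0.73,-0.018,-0.049],[0,0.73,-0.018,-0.049],[0,0,0,0]]]'; python3 - <<'E'
from h import *
p,d=bot.capture("scene");cv2.imwrite("pics/s7.png",cv2.resize(p[130:230,150:280,::-1],None,fx=6,fy=6,interpolation=cv2.INTER_CUBIC))
o=bot.get_obs();v=o["tool_pos"][:2]-C;print(np.hypot(*v),np.degrees(np.arctan2(v[1],v[0]))%360);rel([*CAP,35],o)
E
```

```text
time: 6.45
tool_pos: [480.5, -179.2, 35.1]
tcp_rot: [1.923, 1.568, -0.719]
contact_force: [-1.5, -1.6, 7.4]
grip_width: 0.6
147.13420506044505 209.25421501217872
pos [ 480.1 -178.6   35.1] F [-0.3 -0.7  6.6] t 6.5 w 0.3 q6 [-0.51  0.5   1.76 -0.    0.88  0.57]
R [[0.002, 0.477, -0.879], [-0.001, -0.879, -0.477], [-1.0, 0.002, -0.001]]
tool shift cm [ 2.00e-03 -2.69e+00 -1.60e-01]
```

View pics/s7.png

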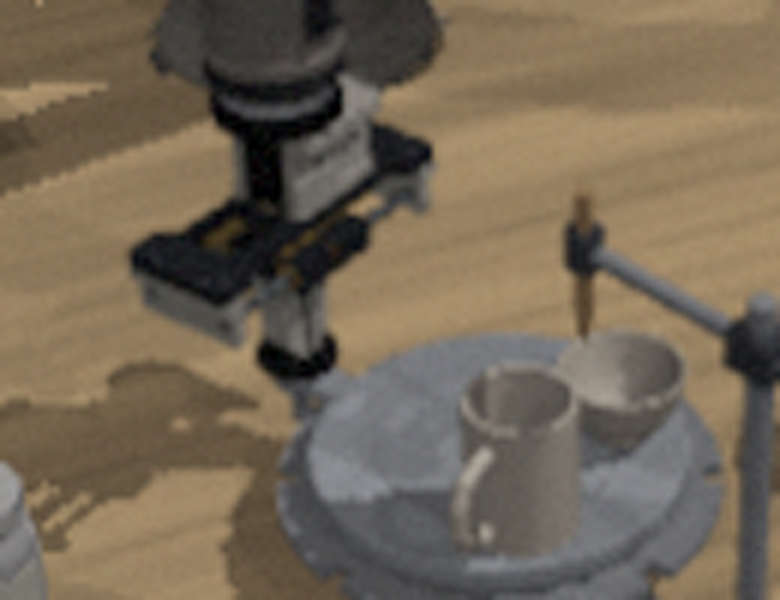

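The wheel turns with the cap: the mug moved from zoom (497,450) to (520,460), towards the stylus side. Continuing.

```bash
python3 -m handwheel '[[[0,0.73,-0.018,-0.049],[0,0.73,-0.018,-0.049],[0,0.73,-0.018,-0.049],[0,0.73,-0.018,-0.049],[0,0.73,-0.018,-0.049],[0,0.73,-0.018,-0.049],[0,0.37,-0.005,-0.0245],[0,0,0,0]]]'; python3 - <<'E'
from h import *
C2=np.array([609.7,-106.3])
o=bot.get_obs();v=o["tool_pos"][:2]-C2;print(np.hypot(*v),np.degrees(np.arctan2(v[1],v[0]))%360);rel([544.3,-239.6,35],o)
E
```

```text
time: 7.17
tool_pos: [509.9, -215.9, 35.3]
tcp_rot: [1.896, 1.567, -0.429]
contact_force: [0.4, 0.0, 6.4]
grip_width: 0.5
148.23605627509266 227.68457650346537
pos [ 509.9 -215.9   35.3] F [0.4 0.  6.4] t 7.17 w 0.5 q6 [-0.54  0.56  1.64  0.    0.94  0.21]
R [[0.003, 0.729, -0.684], [-0.002, -0.684, -0.729], [-1.0, 0.003, -0.001]]
tool shift cm [ 0.042  4.129 -0.627]
```

```bash
python3 -m handwheel '[[[0,0.72,-0.018,-0.049],[0,0.72,-0.018,-0.049],[0,0.72,-0.018,-0.049],[0,0.72,-0.018,-0.049],[0,0.72,-0.018,-0.049],[0,0.4,-0.01,-0.03],[0,0.18,0,-0.018],[0,0,0,0]]]'; python3 - <<'E'
from h import *
C2=np.array([609.7,-106.3])
p,d=bot.capture("scene");cv2.imwrite("pics/s8.png",cv2.resize(p[130:230,150:280,::-1],None,fx=6,fy=6,interpolation=cv2.INTER_CUBIC))
p,d=bot.capture("top");cv2.imwrite("pics/t8.png",cv2.resize(p[130:255,230:350,::-1],None,fx=5,fy=5,interpolation=cv2.INTER_CUBIC))
for _ in range(2):
    o=bot.get_obs();v=o["tool_pos"][:2]-C2;print(np.hypot(*v),np.degrees(np.arctan2(v[1],v[0]))%360);rel([544.3,-239.6,35],o)
E
```

```text
time: 7.83
tool_pos: [543.9, -239.0, 35.3]
tcp_rot: [1.798, 1.568, -0.234]
contact_force: [1.4, 1.3, 7.9]
grip_width: 0.0
148.17188672381812 243.51767792848347
pos [ 543.6 -238.9   35.3] F [0.7 0.5 6.8] t 7.93 w 0.5 q6 [-0.54  0.62  1.52  0.    1.   -0.08]
R [[0.003, 0.895, -0.446], [-0.001, -0.446, -0.895], [-1.0, 0.003, -0.001]]
tool shift cm [0.033 0.09  0.03 ]
148.17188672381812 243.51767792848347
pos [ 543.6 -238.9   35.3] F [0.7 0.5 6.8] t 7.93 w 0.5 q6 [-0.54  0.62  1.52  0.    1.   -0.08]
R [[0.003, 0.895, -0.446], [-0.001, -0.446, -0.895], [-1.0, 0.003, -0.001]]
tool shift cm [0.033 0.09  0.03 ]
```

View pics/s8.png

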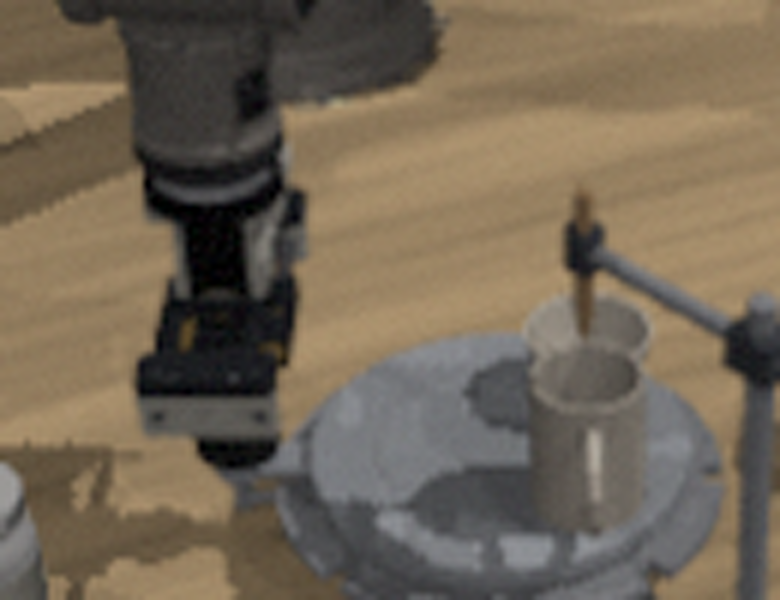

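View pics/t8.png

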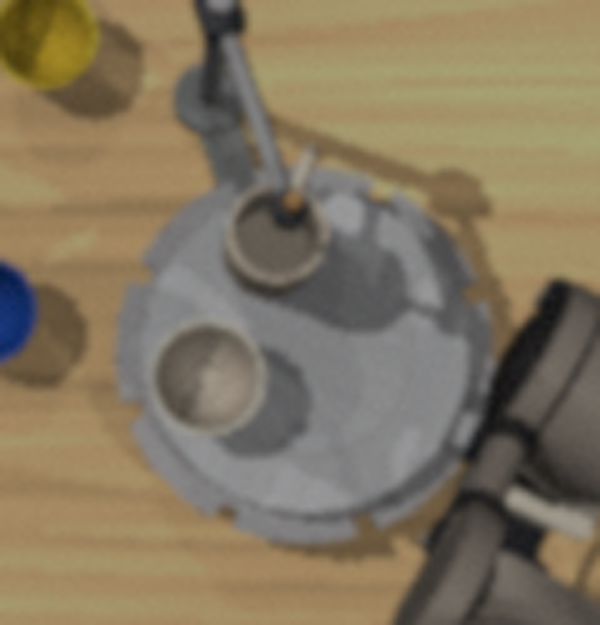

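The mug now stands under the stylus: in the top view the mug is at (278,235) and the stylus at (292,200). I'm about 0.8 mm short, so I'll nudge that and then lift slowly while watching the force. In the notch the spring follows to z ≈ 47; off the notch contact is lost near 39.

```bash
python3 -m handwheel '[[[0,0.09,0,0],[0,0,0,0],[-0.2,0,0,0],[0,0,0,0]]]'; python3 -m handwheel '[[[-0.2,0,0,0],[-0.1,0,0,0],[0,0,0,0]]]'; python3 -m handwheel '[[[-0.2,0,0,0],[0,0,0,0],[0,0,0,0]]]'; python3 -m handwheel '[[[0,0,0,0],[0,0,0,0]]]'
```

```text
time: 8.27
tool_pos: [544.2, -239.2, 37.4]
tcp_rot: [1.826, 1.568, -0.207]
contact_force: [1.0, 1.8, 6.9]
grip_width: 0.0
time: 8.52
tool_pos: [544.0, -239.1, 40.2]
tcp_rot: [1.879, 1.569, -0.154]
contact_force: [0.6, 1.0, 5.1]
grip_width: 0.1
time: 8.77
tool_pos: [543.7, -239.0, 41.8]
tcp_rot: [2.027, 1.569, -0.006]
contact_force: [1.7, 2.7, 4.4]
grip_width: 0.6
time: 8.93
tool_pos: [543.3, -239.0, 41.5]
tcp_rot: [2.351, 1.57, 0.318]
contact_force: [1.5, 2.8, 4.5]
grip_width: 0.7
```

At z = 41.6 it still pushes 4.5 N, so the pin is rising into the notch. Continuing up.

```bash
python3 -m handwheel '[[[-0.2,0,0,0],[0,0,0,0]]]'; python3 -m handwheel '[[[-0.2,0,0,0],[0,0,0,0]]]'; python3 -m handwheel '[[[-0.2,0,0,0],[-0.2,0,0,0],[0,0,0,0]]]'
```

```text
time: 9.1
tool_pos: [543.0, -239.1, 43.6]
tcp_rot: [-1.577, 1.571, 2.674]
contact_force: [1.5, 2.1, 4.5]
grip_width: 0.6
time: 9.27
tool_pos: [542.9, -239.3, 45.6]
tcp_rot: [-0.08, 1.571, -2.113]
contact_force: [2.0, 2.1, 3.6]
grip_width: 0.6
time: 9.52
tool_pos: [542.7, -239.6, 49.5]
tcp_rot: [-0.36, 1.57, -2.393]
contact_force: [0.0, 0.1, -0.5]
grip_width: 0.6
```

Contact held at 3.6 N up to z = 45.6 and was gone at 49.5, so the plunger came all the way up. Next I move up and clear, towards the base.

```bash
python3 -m handwheel '[[[-2,0,0,0],[-3,0,0,0],[-3,0,0,0],[-2,0,0,0],[0,-1,3,0],[0,-1,3,0],[0,-2,3,0],[0,-2,3,0]]]';python3 -m handwheel '[[[-1,-3,2,0],[0,-3,2,0],[0,-3,2,0],[0,-2,1,0],[0,0,0,0],[0,0,0,0]]]'; python3 - <<'E'
from h import *
p,d=bot.capture("scene");cv2.imwrite("pics/s9.png",cv2.resize(p[130:260,130:300,::-1],None,fx=4.5,fy=4.5,interpolation=cv2.INTER_CUBIC))
d0=d
p,d=bot.capture("top");cv2.imwrite("pics/t9.png",cv2.resize(p[130:280,210:400,::-1],None,fx=4,fy=4,interpolation=cv2.INTER_CUBIC))
rel([544,-239,86])
print(proj("top",[544,-240,86]),proj("scene",[544,-240,86]))
i=p.max(2);ys,xs=np.nonzero(i[205:245,310:350]<45);ys+=205;xs+=310
P=np.array([dep("top",(x,y),d[y,x]) for x,y in zip(xs,ys) if d[y,x]>0])
T=P[(P[:,2]<110)&(P[:,2]>50)];print(len(T),T.mean(0),np.median(T[:,2]))
v=T.mean(0)[:2]-[609.7,-106.3];print(np.hypot(*v),np.degrees(np.arctan2(v[1],v[0]))%360)
v=CAP-[609.7,-106.3];print(np.degrees(np.arctan2(v[1],v[0]))%360)
E
```

```text
time: 10.18
tool_pos: [434.2, -320.7, 148.9]
tcp_rot: [-0.982, 1.57, -3.014]
contact_force: [0.4, -1.0, -0.2]
grip_width: 0.8
time: 10.68
tool_pos: [305.0, -333.9, 159.5]
tcp_rot: [-0.449, 1.57, -2.485]
contact_force: [0.2, -0.5, 0.8]
grip_width: 0.3
pos [ 306.4 -333.8  159.4] F [-0.3  0.2  0.8] t 10.78 w 0.5 q6 [-1.    0.24  1.76 -0.    1.14 -0.54]
R [[0.0, 0.895, -0.446], [-0.0, -0.446, -0.895], [-1.0, 0.0, 0.0]]
tool shift cm [  7.34   17.033 -19.084]
[[332.49340592 218.69141144]] [[188.83920003 199.67412709]]
138 [ 541.8421052  -239.00469092   85.06373794] 85.12657600371472
149.04774027037516 242.9172905839983
198.76346211547406
```

View pics/s9.png

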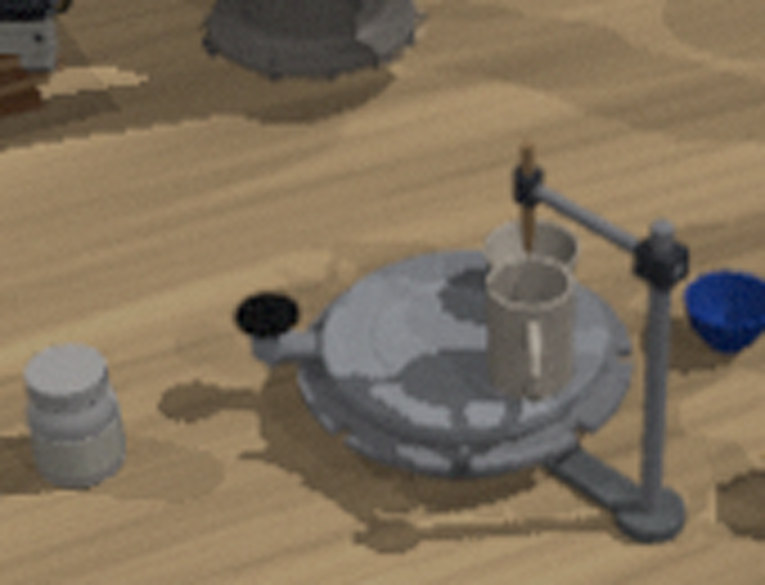

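View pics/t9.png

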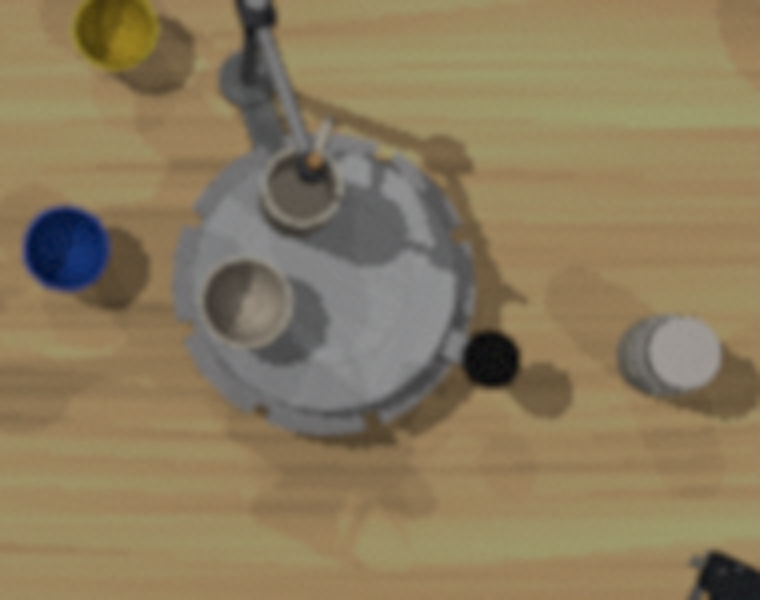

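The cap is at z ≈ 85, the same as at the start, so it is up. It has turned about 44–45 degrees, the mug is under the stylus, and the jar is where it was. The gripper is clear. Handing in.

```bash
python3 - <<'E'
from plant import bot
print(bot.get_obs()["time"],bot.get_obs()["contact_force"]);print(bot.close_job())
E
```

```text
10.7833 [-0.27855458  0.20879059  0.75858077]
the job is handed in; nothing more can be done
None
```

I pressed the plunger about 12.5 mm (about 7 N) with shut fingers and turned the wheel one notch counterclockwise with it held down. I then let it spring up in the new notch, moved clear, and handed in at 10.8 s.

**Last checks:**
- **Plunger:** the spring pushed on the fingers until the tool was back near the height of first contact. The cap top then measured about 85 mm above the bench, against 85.4 mm at the start, so it is fully up.
- **Wheel:** the cap's measured angle changed by 44.2 degrees. The notch tolerance is about 1.4 degrees, and the camera fit of the wheel centre is off by 2–3 mm, so I take this as 45.
- **Mug:** it stands under the stylus in both views.
- **Other things:** the robot kept well away from the mug, bowl, jar and spatula. The jar shows where it was. I did not check the spatula again in the last picture, but the arm never went near it.
- **Contact:** force on the tool at the end was within noise of zero.

**Disagreement:** the tool's reported height read about 40 mm lower than the fingertips showed in the camera and by touch. I went down by image and force instead of by that height. I did not find the cause.

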